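# Load the blue ink cartridge into the bin-label printer

## Task

The label printer for the screw bins is out of blue ink. Stand the blue cartridge upright in the printer's empty cradle, then swing the open clamp over and press it down until it is fully shut and the cartridge is driven fully home, and let go.

Things in the scene. Friction and masses are not known exactly. Their poses are not given: they have to be found in the camera images.
- blue_mid (a point): Centre of the loose blue ink cartridge, a plastic block 40 (x) x 64 (y) x 56 mm high, about 150 g, upright on the table; point half-way up, 28 mm above its underside; z up. Fits either way round. Yellow and green cartridges of the same shape stand nearby and are not wanted.
- cradle (a point): Cartridge centre when fully home in the fixed printer's pocket, 62 mm above table; z up. Pocket inside 52 (x) x 76 (y) mm, black walls to 6 mm below this point; the middle 52 mm of its +x and -x sides is open for fingers. Its floor is a spring plate (3-4.5 N): a cartridge set in stands 8 mm proud until pressed. White housing from x=+72 mm, top at z=+8. Clamp hinge axis along x at y=+70, z=+38 mm.
- clamp (a joint): Clamp angle a, rad: 0 shut (level over the cradle, at its stop), 1.57 upright on the cradle's +y side, 2.1 fully open. Starts at 1.6-1.95. Stiff hinge (0.3 N m), stays where left. A point L mm along it is at y = 70 - L cos a, z = 38 + L sin a in the cradle's frame. Meets a set-in cartridge at 0.1 rad; shutting it from there takes about 5 N on the paddle.
- paddle (a point): Centre of the outer face (upper when shut) of the orange paddle at the clamp's free end: 64 mm wide along the hinge, 8 thick, 114 to 148 mm from the hinge axis; this point 131 mm from the axis, 4 mm outside its plane. x along the hinge, -y to the free end, z out of the face. Push here to shut. A steel strip 36 mm wide joins it to two hinge posts (top 46 mm above point cradle).
Not all that is in view belongs to the job. Of the things shaped like the part that bears blue_mid, the blue one is meant.

How it is judged:
On the way:
1. the blue cartridge stands upright in the cradle with the clamp still open (horizontal distance between blue_mid and cradle below 0.013 m and z of blue_mid in the frame of cradle below 0.013 m and angle between blue_mid's own z axis and vertical below 0.2 rad and value of joint clamp above 0.5 rad), for 0.2 s.
At the end, for the whole second after the job is handed in: The clamp is shut (below 0.06 rad) and stays so; the blue cartridge is upright (within 0.15 rad) in the cradle, long side along the pocket (within 0.25 rad), its centre within 13 mm sideways of the home point and less than 5 mm above it, at rest and released (value of joint clamp below 0.06 rad and horizontal distance between blue_mid and cradle below 0.013 m and z of blue_mid in the frame of cradle between -0.006 and 0.005 m and angle between blue_mid's own z axis and vertical below 0.15 rad and angle between the y axis of blue_mid and the y axis of cradle, either way round below 0.25 rad and linear speed of blue_cartridge below 0.02 m/s); the robot touches nothing.
It also fails if it takes over 51 s, if anything falls off the work surface, if the arm or the gripper's body presses on something with over 40 N, if the wrist force passes 120 N, or if a joint passes its speed limit or range.

## Robot

A 6-joint arm with a two-finger parallel gripper is mounted at the origin on the work surface. World frame = base frame: x ahead of the robot, y to its left, z up, the work surface at z = 0. Lengths are in m, angles in rad, forces in N, time in s.
With the tool pointing down it reaches from about 0.35 to 0.775 m from the base axis. Payload 5.5 kg.
Tool frame: the origin (TCP) lies midway between the tips of the shut fingers; the grasp point (between the pads) lies hold_point_z behind it (hold_point_z is the distance from the TCP to the grasp point, in m); z points along the fingers, y is the direction in which the jaws open and shut (so a half turn about z gives the same grasp; the last joint's range is limited). The gripper opens to 85 mm and grips with 20 to 120 N. Pads are 22 mm wide; open, the fingers measure 114 mm over their backs; the gripper's body (76 mm by 85 mm) begins 54 mm behind the grasp point. The pads swing forward as they close: fully open they stand 13 mm farther back than shut.
Start: joints at [-1.243, 0.313, 0.046, 1.304, 0, 1.431], TCP at [0.259, -0.513, 0.202] pointing down, gripper open.
Joint ranges: [-2.76, 2.76], [-0.86, 1.69], [-1.03, 1.26], [-2.2, 2.34], [-1.47, 1.5], [-3.14, 3.14]. Speed limits (rad/s): [2.57, 2.57, 3.14, 3.14, 3.14, 3.14].

## Interface

Orientations are given as a unit quaternion [w, x, y, z].
In Python, from workcell import * gives the robot as it stands. The module is installed in compiled form; this text tells all that it offers.
- The arm moves only by the tool jog_arm, never from a script. Its argument "plan" is a list of rows, each a list of 6 numbers: the shift along the world's x, y, z in m, then the turn, a rotation vector about the world's x, y, z in degrees. A call has exactly 10 rows; each row shifts and turns the commanded pose from where the row before left it; what a row does not reach is not made up. A row lasts 1/10 s, in which the tool goes at most 50 mm and 8.59 degrees, less where a joint would pass 70% of its speed; a pose out of reach is approached as far as the arm can. A call with a gripper value outside its range is refused whole. "hand" is the opening, from 0 (shut) to 1 (fully open), set as the call begins (left out, the last holds). The fingers move at their own pace and stop on an object; "force" is the grip in N (left out, the last holds). Time passes only in rows, so rows that do not move let the fingers close, or fill a call up. It gives the time, the measured TCP pose, the force and the opening at its end, in the units of the state.
- get_state(): the state, without advancing time (a new reading comes with each control period).
- read_camera(name): name is "scene" or "side" or "wrist"; returns the picture (420x560x3 uint8, red, green, blue); there is no depth.
- calibration(name): a dict with "K" (3x3 intrinsics, pixels), "D" ([k1, k2, p1, p2, k3] as OpenCV has them; the pictures are not rectified), "world_to_cam" (4x4, takes a point from world to camera coordinates). Camera axes: x right, y down, z forward; pixel columns grow to the right and rows downward; lengths in m; the calibration is good to about 2 mm. A picture is of the moment at which its call begins: read the wrist's pose just before it. calibration takes no time and is no camera call; for the wrist camera it gives the pose at the moment of the call.
- hand_in(): hands the job in, once; it reports no verdict.
The state is a dict: "clock": time; "joint_pos": joint angles; "qvel": joint speeds; "tau": joint torques, N m; "tcp_pos": TCP position; "orientation": TCP orientation; "wrist_force": force on the tool from outside, world axes, zero at the start; "ft_torque": the same for the moment, N m; "finger_gap": finger opening in m.
Only numpy, scipy, OpenCV 4.12 (cv2) and the standard library are available. Lean on these libraries where they do the work, as an engineer would, in place of code of your own. Each camera call takes 0.05 s, during which the arm holds its last target.

## Working session

There is one attempt and no reset: what is moved stays moved. The work goes in short steps, Python scripts to look and compute and a tool call to move; the robot and the scene stay as the last step left them, time stands still between calls to the robot, and variables do not carry over. Pictures are saved under pics/ and viewed, and the job is handed in when it is done.

Besides the shell and the picture viewer there is one more tool, called after ">>>" as name(argument=value, ...), one argument or row to a line, values as JSON. jog_arm: Moves the arm, as the interface text tells. Its arguments: {"type":"object","properties":{"plan":{"type":"array","items":{"type":"array","items":{"type":"number"}}},"hand":{"type":"number"},"force":{"type":"number"}},"required":["plan"]}

```bash
mkdir -p pics
python3 - <<'E'
from workcell import *
import cv2
s=get_state(); print({k:(v if not hasattr(v,'tolist') else [round(float(x),4) for x in v] if getattr(v,'ndim',0) else float(v)) for k,v in s.items()})
try: print(hold_point_z)
except Exception as e: print(e)
for n in ["scene","side","wrist"]:
    c=calibration(n); print(n,c["K"],c["D"],c["world_to_cam"])
    im=read_camera(n); cv2.imwrite(f"pics/{n}0.png",cv2.cvtColor(im,cv2.COLOR_RGB2BGR))
E
```

```text
{'clock': 0.0, 'joint_pos': [-1.2426, 0.314, 0.045, 1.3036, 0.0, 1.4312], 'qvel': [0.0003, 0.0003, -0.0004, 0.0004, 0.0031, 0.0003], 'tau': [0.0008, -48.0627, 29.8533, 0.0193, -0.0003, -0.0], 'tcp_pos': [0.2591, -0.5127, 0.2009], 'orientation': [-0.0009, 0.9728, 0.2318, -0.0001], 'wrist_force': [-0.4875, -0.5189, 0.1916], 'ft_torque': [-0.0045, -0.0061, -0.0045], 'finger_gap': 0.08526548080839774}
0.0187
scene [[463.30341201   0.         279.09318138]
 [  0.         463.30341201 216.05538208]
 [  0.           0.           1.        ]] [-0.01487622  0.          0.          0.          0.        ] [[ 0.28921048  0.9572473  -0.00590776 -0.07763401]
 [ 0.78519103 -0.24074874 -0.5705393  -0.35295122]
 [-0.54756949  0.16036723 -0.82124905  1.3530336 ]
 [ 0.          0.          0.          1.        ]]
side [[419.12634837   0.         273.02223433]
 [  0.         419.12634837 209.03000845]
 [  0.           0.           1.        ]] [-0.04363255  0.          0.          0.          0.        ] [[-0.99531851 -0.09664036  0.00130487  0.47030091]
 [-0.05667469  0.57266145 -0.81783057  0.14892108]
 [ 0.0782882  -0.81407586 -0.5754576   0.89948327]
 [ 0.          0.          0.          1.        ]]
wrist [[292.20910738   0.         277.78738858]
 [  0.         292.20910738 215.40714058]
 [  0.           0.           1.        ]] [-0.04500643  0.          0.          0.          0.        ] [[ 0.45078796 -0.89263004 -0.00135038 -0.57380345]
 [-0.85058864 -0.43001443  0.3026327  -0.03863894]
 [-0.27071973 -0.13527456 -0.9531063   0.37928855]
 [ 0.          0.          0.          1.        ]]
```

View pics/scene0.png

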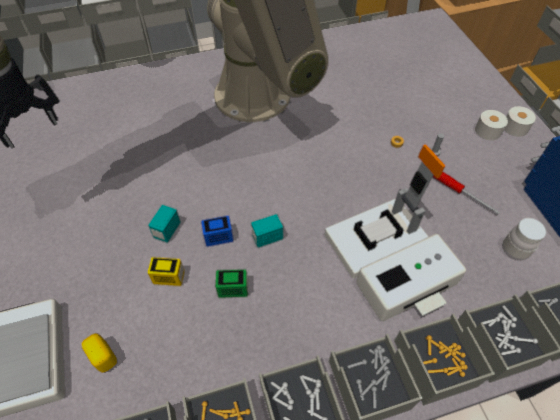

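View pics/side0.png

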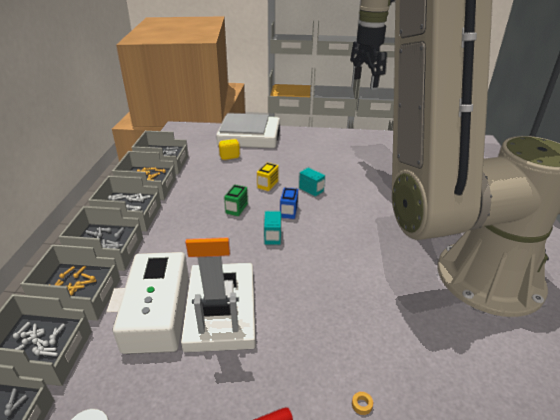

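View pics/wrist0.png

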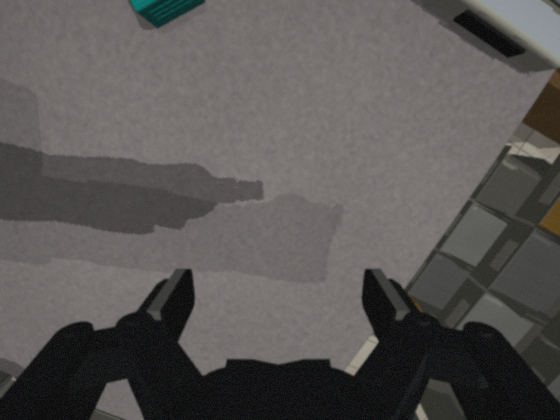

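The scene picture shows the blue cartridge near (217,231), the cradle near (379,231), the upright clamp with its paddle near (431,162), and teal, yellow and green distractors. In the side picture, blue is near (289,202) and the paddle near (208,247). I'll enlarge these areas.

Run:
```python
import cv2
def crop(f,x,y,w,h,k,o):
    im=cv2.imread(f)[y:y+h,x:x+w]; im=cv2.resize(im,None,fx=k,fy=k,interpolation=cv2.INTER_CUBIC)
    st=10
    for i in range(0,w,st): cv2.line(im,(i*k,0),(i*k,6 if (x+i)%50 else 14),(255,255,255),1); 
    for i in range(0,w,20): cv2.putText(im,str(x+i),(i*k,24),0,.4,(255,255,255),1)
    for j in range(0,h,20): cv2.putText(im,str(y+j),(0,j*k+4),0,.4,(255,255,255),1)
    cv2.imwrite(o,im)
crop('pics/scene0.png',190,205,60,45,12,'pics/c1.png')
crop('pics/scene0.png',320,130,150,190,3,'pics/c2.png')
crop('pics/side0.png',265,175,60,45,12,'pics/c3.png')
crop('pics/side0.png',110,225,150,130,5,'pics/c4.png')
```

```text
(no output)
```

View pics/c1.png

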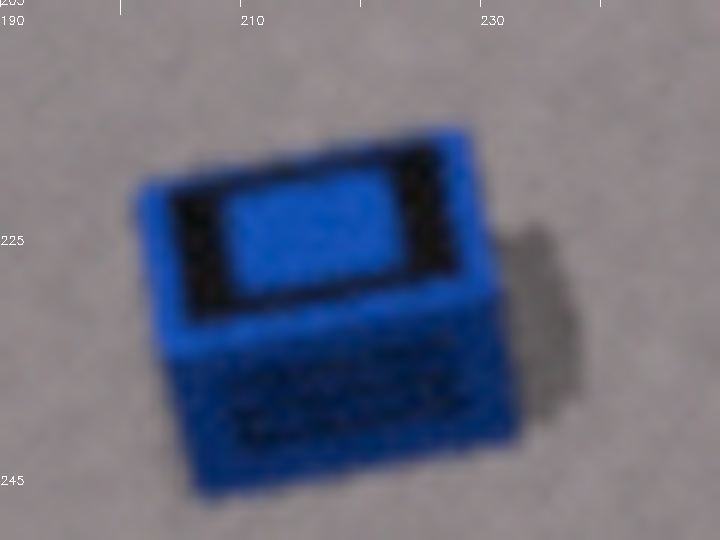

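View pics/c2.png

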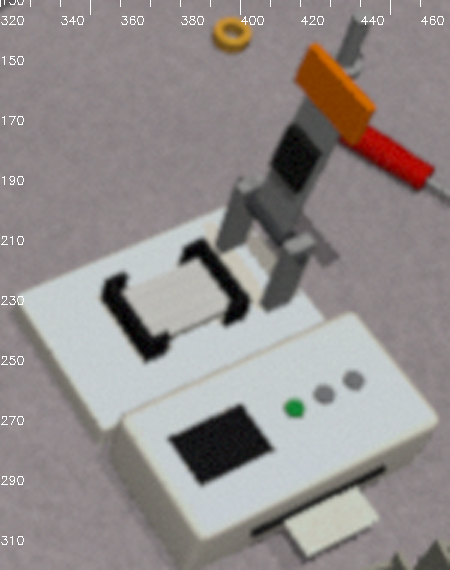

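View pics/c3.png

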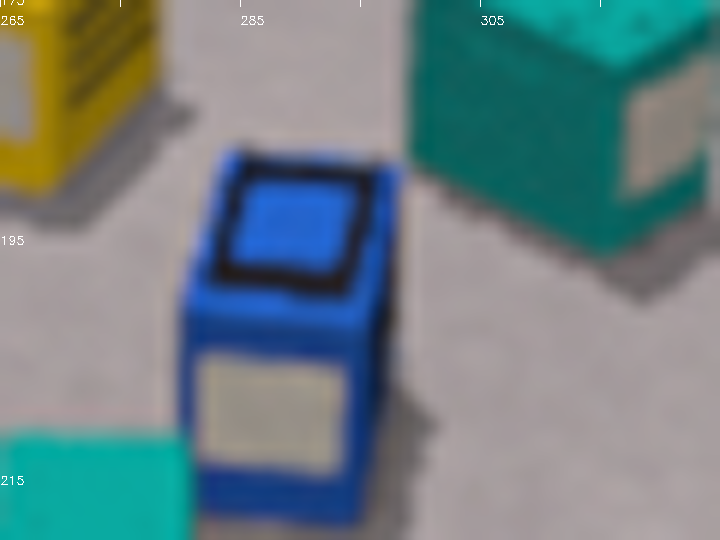

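View pics/c4.png

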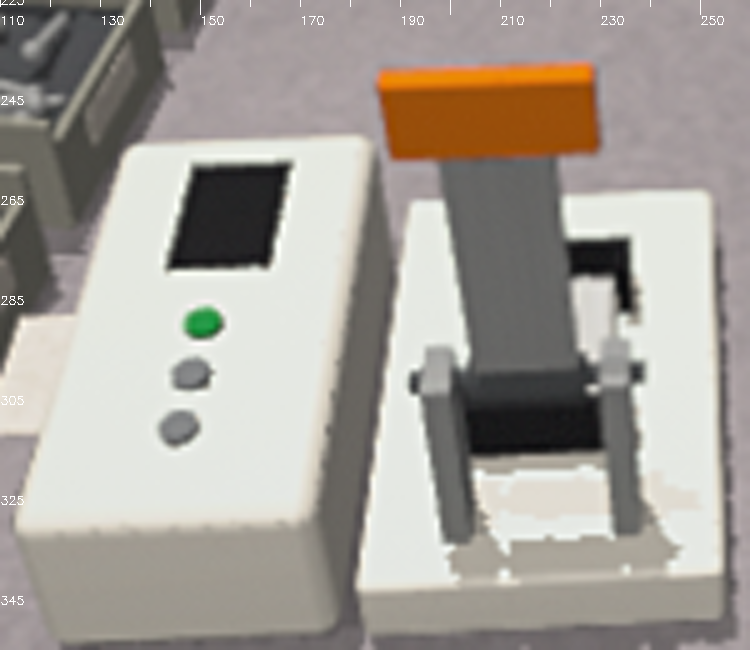

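```bash
cat > h.py <<'E'
import cv2,numpy as np
def crop(f,x,y,w,h,k,o):
    im=cv2.imread(f)[y:y+h,x:x+w]; im=cv2.resize(im,None,fx=k,fy=k,interpolation=cv2.INTER_CUBIC)
    for i in range(0,w,10): cv2.putText(im,str(x+i),(i*k,10),0,.35,(0,0,255),1); cv2.line(im,(i*k,12),(i*k,h*k),(200,200,200),1)
    for j in range(0,h,10): cv2.putText(im,str(y+j),(0,j*k+4),0,.35,(0,0,255),1); cv2.line(im,(25,j*k),(w*k,j*k),(200,200,200),1)
    cv2.imwrite(o,im)
def proj(P,c):
    T=c["world_to_cam"]; r,_=cv2.Rodrigues(T[:3,:3])
    return cv2.projectPoints(np.asarray(P,float).reshape(-1,1,3),r,T[:3,3],c["K"],np.asarray(c["D"],float))[0].reshape(-1,2)
E
python3 - <<'E'
from h import *
crop('pics/scene0.png',350,205,60,50,12,'pics/d1.png')
crop('pics/scene0.png',400,130,60,50,12,'pics/d2.png')
from workcell import calibration
for n in("scene","side"):
    T=calibration(n)["world_to_cam"]; print(n,-T[:3,:3].T@T[:3,3])
E
```

```text
scene [ 1.04046661 -0.22763987  0.90934638]
side [0.40612034 0.69241631 0.63879302]
```

View pics/d1.png

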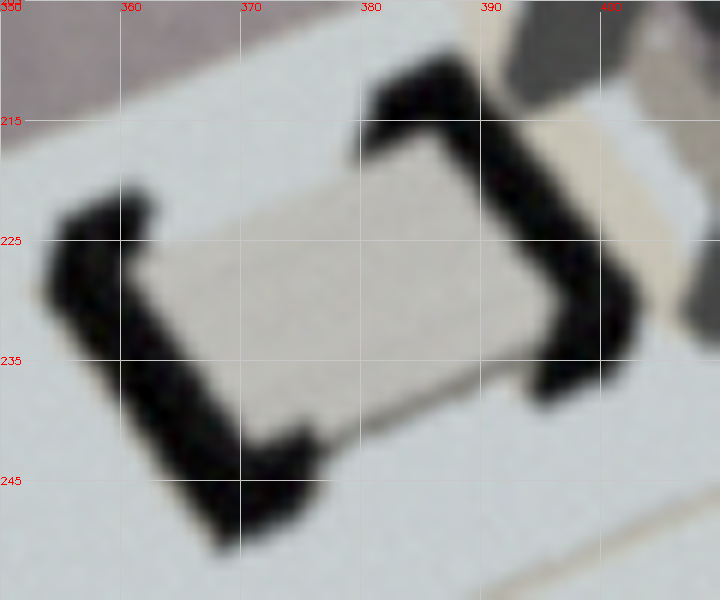

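View pics/d2.png

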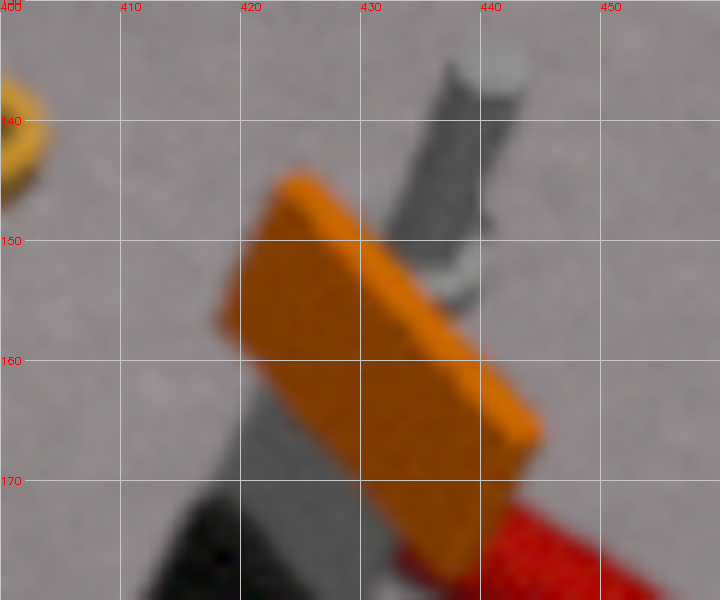

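```bash
cat > fit.py <<'E'
from h import *
from workcell import calibration
from scipy.optimize import least_squares
C=calibration("scene");S=calibration("side")
def R(t): c,s=np.cos(t),np.sin(t); return np.array([[c,-s,0],[s,c,0],[0,0,1]])
# blue
oS=np.array([(201.7,220.4),(229.2,215.8),(231.7,229.2),(204,234.8),(207.1,246.3),(233.5,241.3)])
mS=[(-20,-32,56),(-20,32,56),(20,32,56),(20,-32,56),(20,-32,0),(20,32,0)]
oD=np.array([(284,187.5),(298.3,188.8),(296.3,202.1),(280.4,200.8),(281.7,217.9),(295,218.8)])
mD=[(20,-32,56),(-20,-32,56),(-20,32,56),(20,32,56),(20,32,0),(-20,32,0)]
tw=lambda m,p:(np.array(m)/1000.)@R(p[2]).T+[p[0],p[1],0]
def fb(p): return np.r_[(proj(tw(mS,p),C)-oS).ravel(),(proj(tw(mD,p),S)-oD).ravel()]
r=least_squares(fb,[.4,-.1,0],loss='soft_l1'); print("blue",r.x,np.degrees(r.x[2])); print(np.round(fb(r.x).reshape(-1,2),1))
for cams,sl in(("sc",slice(0,12)),("sd",slice(12,24))):
    q=least_squares(lambda p:fb(p)[sl],r.x).x; print(cams,q)
# cradle: p=x,y,yaw,a,t,zb
def L(l,x,n,a): return (x,70-l*np.cos(a)+n*np.sin(a),38+l*np.sin(a)+n*np.cos(a))
def cw(m,p): return (np.array(m)/1000.)@R(p[2]).T+[p[0],p[1],.062]
def mods(p):
    a,t,zb=p[3],p[4],p[5]; X=26+t;Y=38+t
    ms=[(-X,-Y,-6),(-X,Y,-6),(X,Y,-6),(X,-Y,zb),(-X,-Y,zb),(X,Y,zb),
        L(148,-32,-4,a),L(148,32,-4,a),L(114,-32,-4,a),L(114,32,-4,a),L(148,-32,4,a),L(148,32,4,a)]
    md=[L(148,32,4,a),L(148,-32,4,a),L(148,32,-4,a),L(148,-32,-4,a),L(114,32,4,a),L(114,-32,4,a)]
    return ms,md
os_=np.array([(355,223.5),(388,209.3),(403,229),(368.5,250.5),(354,230),(402,236),(423,145.5),(442,168),(418.3,156.5),(437.5,178.7),(425,144),(445,166)])
od_=np.array([(186,244),(229.4,242),(185.6,239.4),(228.4,237.8),(188.4,257),(230,255.4)])
def fc(p):
    a,b=mods(p); return np.r_[(proj(cw(a,p),C)-os_).ravel(),(proj(cw(b,p),S)-od_).ravel()]
if __name__=="__main__":
    q=least_squares(fc,[.5,.25,0,1.7,4,-30],loss='soft_l1',x_scale=[.01,.01,.1,.1,1,5]); print("cradle",q.x); print(np.round(fc(q.x).reshape(-1,2),1))
    for n,f,c in(("scene",'pics/scene0.png',C),("side",'pics/side0.png',S)):
        im=cv2.imread(f); p=q.x;k=2
        im=cv2.resize(im,None,fx=k,fy=k)
        pts=[(x,y,z) for x in(-26,26) for y in(-38,38) for z in(-6,)]+[L(l,x,n_,p[3]) for l in(114,148) for x in(-32,32) for n_ in(-4,4)]+[(0,0,0),(72,0,8)]+[L(0,x,0,0) for x in(-32,32)]
        for u,v in proj(cw(pts,p),c): cv2.circle(im,(int(k*(u+.5)),int(k*(v+.5))),2,(255,0,255),-1)
        bt=[(x,y,z) for x in(-20,20) for y in(-32,32) for z in(0,56)]
        for u,v in proj(tw(bt,r.x),c): cv2.circle(im,(int(k*(u+.5)),int(k*(v+.5))),2,(0,255,255),-1)
        im=im[240:640,380:1000] if n=="scene" else im[320:760,180:700]
        cv2.imwrite(f"pics/ov_{n}.png",im)
E
python3 fit.py
```

```text
blue [ 0.45038508 -0.20039135 -0.05287078] -3.0292723085760844
[[-1.1 -1. ]
 [-0.4 -2.1]
 [ 0.4 -1.1]
 [-0.7 -0.8]
 [-0.4  0.9]
 [ 0.7  0.1]
 [-0.8 -0.3]
 [ 0.1 -0.4]
 [-0.5 -0. ]
 [-0.6 -0.1]
 [-2.1  0.9]
 [ 0.1  1.4]]
sc [ 0.45224629 -0.20009891 -0.07644416]
sd [ 0.44899976 -0.20187544 -0.04285484]
cradle [  0.56292787   0.14217027   0.16820996   1.67857469   4.8421331
 -31.75321849]
[[ 0.2 -0.2]
 [-0.5 -0.1]
 [ 0.4  0.6]
 [ 0.1  0.2]
 [-0.2 -0.4]
 [-1.1 -0.1]
 [-0.8 -1.4]
 [ 0.8 -1.6]
 [-1.7 -0. ]
 [-1.2 -0.1]
 [ 0.4 -0.9]
 [ 1.  -0.7]
 [-1.3 -1. ]
 [-0.7 -0.9]
 [-0.4 -0.3]
 [ 0.3 -0.6]
 [-0.7  1.6]
 [ 0.   1.3]]
```

Run:
```python
from workcell import *
import numpy as np
T=calibration("wrist")["world_to_cam"]; print(-T[:3,:3].T@T[:3,3], T[2,:3])
# table points of misc pixels
import cv2
c=calibration("scene");T=c["world_to_cam"];o=-T[:3,:3].T@T[:3,3]
for (u,v),z in [((165,213),.056),((159,236),0),((267,222),.056),((284,241),0),((437,154),0),((440,135),.0)]:
    n=cv2.undistortPoints(np.array([[[u,v]]],float),c["K"],np.array(c["D"]))[0,0]; d=T[:3,:3].T@[n[0],n[1],1]; print(u,v,z,o+d*(z-o[2])/d[2])
```

```text
[ 0.32849189 -0.47754036  0.37253298] [-0.27064442 -0.13549597 -0.95309624]
165 213 0.056 [ 0.38788957 -0.30501255  0.056     ]
159 236 0 [ 0.40633113 -0.33361155  0.        ]
267 222 0.056 [ 0.47901999 -0.09136689  0.056     ]
284 241 0 [ 0.50445313 -0.05949898  0.        ]
437 154 0 [0.36556881 0.40513156 0.        ]
440 135 0.0 [0.30548491 0.44599993 0.        ]
```

View pics/ov_scene.png

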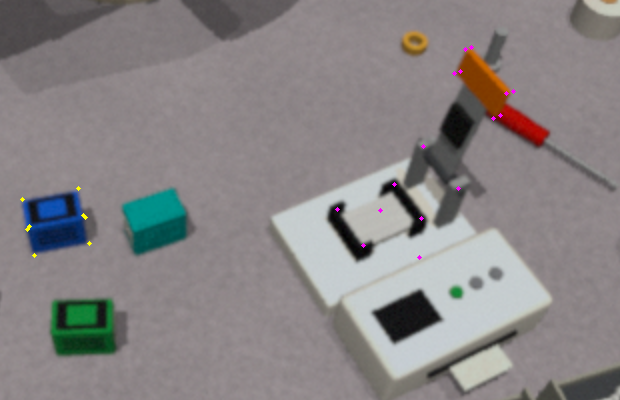

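View pics/ov_side.png

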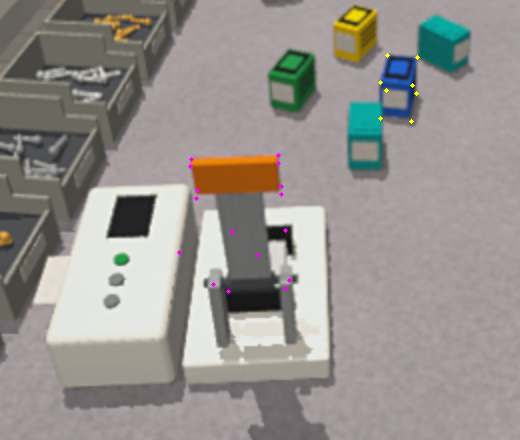

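>>> jog_arm(
  plan=[
    [0.0064,0.0104,0,0,0,8],
    [0.0064,0.0104,0,0,0,8],
    [0.0064,0.0104,0,0,0,8],
    [0.0064,0.0104,0,0,0,8],
    [0.0064,0.0104,0,0,0,8],
    [0.0064,0.0104,0,0,0,8],
    [0.0064,0.0104,0,0,0,8],
    [0.0064,0.0104,0,0,0,8],
    [0.0064,0.0104,0,0,0,8],
    [0.0064,0.0104,0,0,0,8],
  ],
  hand=1,
)

```text
clock: 1.15
tcp_pos: [0.3234, -0.4086, 0.2015]
orientation: [-0.0, 0.594, 0.805, 0.0]
wrist_force: [0.7, 0.2, -0.8]
finger_gap: 0.0854
```

>>> jog_arm(
  plan=[
    [0.0064,0.0104,0,0,0,8],
    [0.0064,0.0104,0,0,0,8],
    [0.0064,0.0104,0,0,0,8],
    [0.0064,0.0104,0,0,0,8],
    [0.0064,0.0104,0,0,0,8],
    [0.0064,0.0104,0,0,0,8],
    [0.0064,0.0104,0,0,0,8],
    [0.0064,0.0104,0,0,0,8],
    [0.0064,0.0104,0,0,0,8],
    [0.0064,0.0104,0,0,0,8],
  ],
)

```text
clock: 2.15
tcp_pos: [0.3874, -0.3046, 0.2016]
orientation: [-0.0, -0.062, 0.998, 0.0]
wrist_force: [0.5, -0.2, 0.0]
finger_gap: 0.0853
```

>>> jog_arm(
  plan=[
    [0.0064,0.0104,0,0,0,8],
    [0.0064,0.0104,0,0,0,8],
    [0.0064,0.0104,0,0,0,8],
    [0.0064,0.0104,0,0,0,8],
    [0.0064,0.0104,0,0,0,8],
    [0.0064,0.0104,0,0,0,8],
    [0.0064,0.0104,0,0,0,8],
    [0.0064,0.0104,0,0,0,8],
    [0.0064,0.0104,0,0,0,8],
    [0.0064,0.0104,0,0,0,8],
  ],
)

```text
clock: 3.15
tcp_pos: [0.4513, -0.2007, 0.2015]
orientation: [-0.0, -0.689, 0.725, 0.0]
wrist_force: [0.3, -0.4, 1.0]
finger_gap: 0.0856
```

```bash
cat > look.py <<'E'
import sys
from workcell import *
from h import *
from scipy.spatial.transform import Rotation as Ro
def st():
    s=get_state(); q=np.array(s["orientation"]); M=Ro.from_quat(q[[1,2,3,0]]).as_matrix()
    print(round(float(s["clock"]),2),np.round(s["tcp_pos"],4),"yaw",round(np.degrees(np.arctan2(M[1,1],M[0,1])),2),"z",np.round(M[:,2],3),"F",np.round(s["wrist_force"],1),"gap",round(float(s["finger_gap"]),4),"q",np.round(s["joint_pos"],2))
    return s
if __name__=="__main__":
    st()
    for a in sys.argv[1:]:
        n,o=a.split(":"); c=calibration(n); im=read_camera(n); cv2.imwrite(f"pics/{o}.png",im[:,:,::-1]); np.save(f"pics/{o}.npy",c["world_to_cam"])
E
python3 look.py wrist:w1
```

```text
3.15 [ 0.4513 -0.2007  0.2015] yaw 177.13 z [-0.001  0.    -1.   ] F [ 0.3 -0.4  1. ] gap 0.0856 q [-0.58  0.16 -0.16  1.26 -0.   -2.1 ]
```

View pics/w1.png

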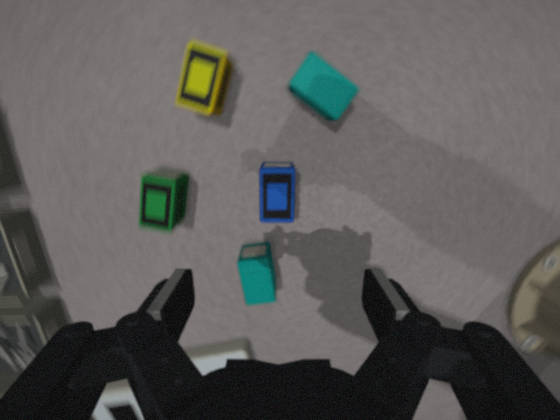

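The wrist view shows the blue cartridge's top face near columns 260-295 and rows 168-221. Teal sits beside it at (257,273) and green at (157,201).

```bash
python3 -c "
from h import *
crop('pics/w1.png',250,155,55,75,8,'pics/w1c.png')"
```

```text
(no output)
```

View pics/w1c.png

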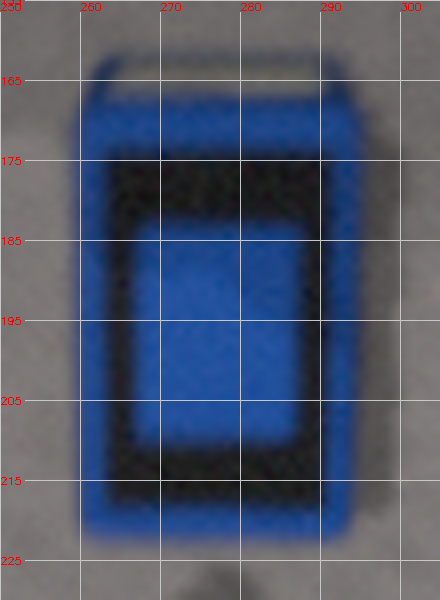

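```bash
cat > bp.py <<'E'
from h import *
from workcell import calibration
def bp(px,T,z,n="wrist"):
    c=calibration(n); o=-T[:3,:3].T@T[:3,3]
    q=cv2.undistortPoints(np.array(px,float).reshape(-1,1,2),c["K"],np.array(c["D"]))[:,0]
    d=np.c_[q,np.ones(len(q))]@T[:3,:3]
    return o+d*((z-o[2])/d[:,2])[:,None]
E
python3 - <<'E'
from bp import *
T=np.load('pics/w1.npy')
P=bp(np.array([(259.4,167.3),(294.8,167.3),(293.8,222.5),(259.8,222.3)])-.4,T,.056); print(P,P.mean(0))
for a,b in((0,3),(1,2),(0,1),(3,2)): d=P[b]-P[a]; print(np.linalg.norm(d),np.degrees(np.arctan2(d[1],d[0])))
E
```

```text
[[ 0.47008067 -0.2330102   0.056     ]
 [ 0.43180982 -0.23108275  0.056     ]
 [ 0.43505913 -0.16801615  0.056     ]
 [ 0.47397795 -0.17022015  0.056     ]] [ 0.45273189 -0.20058231  0.056     ]
0.06291088088078756 86.44829726046761
0.0631502560351591 87.05062258730338
0.03831935722910932 177.11683473334355
0.03898117963285693 176.75875860350186
```

>>> jog_arm(
  plan=[
    [0.0013,0,-0.03,0,0,0],
    [0,0,-0.035,0,0,0],
    [0,0,-0.035,0,0,0],
    [0,0,-0.035,0,0,0],
    [0,0,-0.025,0,0,0],
    [0,0,-0.015,0,0,0],
    [0,0,-0.01,0,0,0],
    [0,0,0,0,0,0],
    [0,0,0,0,0,0],
    [0,0,0,0,0,0],
  ],
)

```text
clock: 4.2
tcp_pos: [0.4534, -0.2019, 0.0179]
orientation: [0.0, -0.687, 0.727, -0.001]
wrist_force: [0.3, -0.0, -0.4]
finger_gap: 0.0852
```

>>> jog_arm(
  plan=[
    [0,0,0,0,0,0],
    [0,0,0,0,0,0],
    [0,0,0,0,0,0],
    [0,0,0,0,0,0],
    [0,0,0,0,0,0],
    [0,0,0,0,0,0],
    [0,0,0,0,0,0],
    [0,0,0,0,0,0],
    [0,0,0,0,0,0],
    [0,0,0,0,0,0],
  ],
  hand=0.2,
  force=35,
)

```text
clock: 5.2
tcp_pos: [0.4528, -0.2015, 0.0174]
orientation: [0.0, -0.687, 0.727, -0.0]
wrist_force: [-0.7, 0.6, 5.2]
finger_gap: 0.039
```

```bash
python3 look.py
```

```text
5.2 [ 0.4528 -0.2015  0.0174] yaw 176.8 z [ 0. -0. -1.] F [-0.7  0.6  5.2] gap 0.039 q [-0.58  0.3  -0.46  0.81 -0.   -2.1 ]
```

>>> jog_arm(
  plan=[
    [0,0,0.02,0,0,0],
    [0,0,0.04,0,0,0],
    [0,0,0.04,0,0,0],
    [0.01,0.0275,0.03,0,0,1.8],
    [0.015,0.041,0.02,0,0,2],
    [0.015,0.041,0.02,0,0,2],
    [0.015,0.041,0.012,0,0,2],
    [0.015,0.041,0,0,0,2],
    [0.015,0.041,0,0,0,2],
    [0.014,0.041,0,0,0,1],
  ],
)

```text
clock: 6.2
tcp_pos: [0.5518, 0.074, 0.1985]
orientation: [0.0, 0.764, -0.645, -0.0]
wrist_force: [1.7, -0.6, -0.8]
finger_gap: 0.039
```

>>> jog_arm(
  plan=[
    [0,0,0,0,0,0],
    [0,0,0,0,0,0],
    [0,0,0,0,0,0],
    [0,0,0,0,0,0],
    [0,0,0,0,0,0],
    [0,0,0,0,0,0],
    [0,0,0,0,0,0],
    [0,0,0,0,0,0],
    [0,0,0,0,0,0],
    [0,0,0,0,0,0],
  ],
)

```text
clock: 7.2
tcp_pos: [0.5516, 0.0722, 0.1988]
orientation: [0.0, 0.764, -0.645, -0.0]
wrist_force: [-0.6, -0.2, -2.1]
finger_gap: 0.0389
```

```bash
python3 look.py wrist:w2 scene:s2; python3 -c "
import cv2,numpy as np
a=cv2.imread('pics/w2.png');cv2.imwrite('pics/w2b.png',cv2.resize(a,(800,600)))"
```

```text
7.2 [0.5516 0.0722 0.1988] yaw -170.4 z [-0.  0. -1.] F [-0.6 -0.2 -2.1] gap 0.0389 q [-0.01  0.28 -0.01  1.28  0.   -1.75]
```

View pics/w2.png

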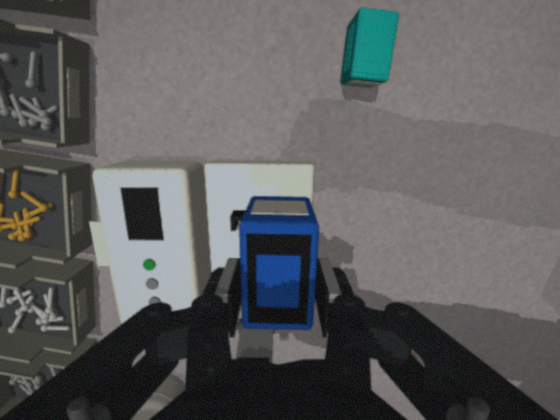

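The held blue cartridge at (278,270) hides most of the pocket. The +x/−y corner of the black wall shows at (234,215), and the base edges run parallel to the tool. I'll zoom in.

```bash
python3 -c "
from h import *
crop('pics/w2.png',195,155,70,70,8,'pics/w2c.png')"
```

```text
(no output)
```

View pics/w2c.png

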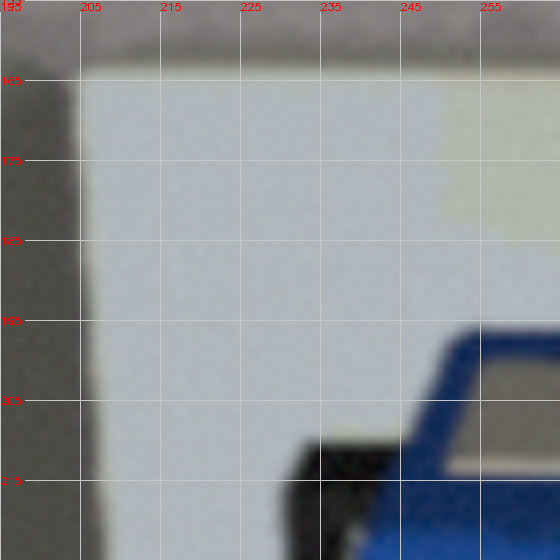

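Run:
```python
from bp import *
T=np.load('pics/w2.npy')
t=4.84; p=[.56293,.14217,.16821]
c,s=np.cos(p[2]),np.sin(p[2]); R=np.array([[c,-s],[s,c]])
def show(px,z,rel):
    P=bp(np.array([px])-.4,T,z)[0,:2]; m=R@np.array(rel)+p[:2]; print(px,P,"rel seen",(R.T@(P-p[:2]))*1e3,"model",np.array(rel)*1e3)
show((233.7,210),.030,(.0308,-.0428)); show((230.6,217),.056,(.0308,-.0428)); show((238.5,221),.056,(.026,-.038))
B=bp(np.array([(205,163.5),(313,164.5),(208,220)])-.4,T,.030)[:,:2]; print(B,(R.T@(B-p[:2]).T).T*1e3)
d=B[0]-B[1]; print(np.degrees(np.arctan2(d[1],d[0])), np.degrees(p[2]))
```

```text
(233.7, 210) [0.6011709  0.10460729] rel seen [ 31.41249741 -43.43476483] model [ 30.8 -42.8]
(230.6, 217) [0.60084199 0.10512438] rel seen [ 31.17480262 -42.86990206] model [ 30.8 -42.8]
(238.5, 221) [0.59141361 0.10837013] rel seen [ 22.42288547 -38.09148721] model [ 26. -38.]
[[0.6410051  0.05424747]
 [0.51723399 0.03463033]
 [0.63088312 0.12262987]] [[ 62.25334958 -99.75275738]
 [-63.05512565 -98.37152975]
 [ 63.72266174 -30.64090572]]
9.006199077807732 9.637723071895577
```

>>> jog_arm(
  plan=[
    [0.0034,0.02,0,0,0,0],
    [0.004,0.025,0,0,0,0],
    [0.004,0.0243,-0.01,0,0,0],
    [0,0,-0.025,0,0,0],
    [0,0,-0.025,0,0,0],
    [0,0,-0.02,0,0,0],
    [0,0,0,0,0,0],
    [0,0,0,0,0,0],
    [0,0,0,0,0,0],
    [0,0,0,0,0,0],
  ],
)

```text
clock: 8.3
tcp_pos: [0.5641, 0.1416, 0.1204]
orientation: [-0.001, 0.764, -0.645, 0.001]
wrist_force: [-0.2, 0.5, -2.0]
finger_gap: 0.0389
```

```bash
python3 look.py scene:s3 side:d3; python3 -c "
from h import *
a=cv2.imread('pics/s3.png')[120:270,310:480];b=cv2.imread('pics/d3.png')[200:350,130:300]
cv2.imwrite('pics/m3.png',cv2.resize(np.hstack([a,b]),None,fx=2.3,fy=2.3,interpolation=cv2.INTER_CUBIC))"
```

```text
8.3 [0.5641 0.1416 0.1204] yaw -170.4 z [ 0.003  0.    -1.   ] F [-0.2  0.5 -2. ] gap 0.0389 q [ 0.11  0.36 -0.09  1.12 -0.   -1.63]
```

View pics/m3.png

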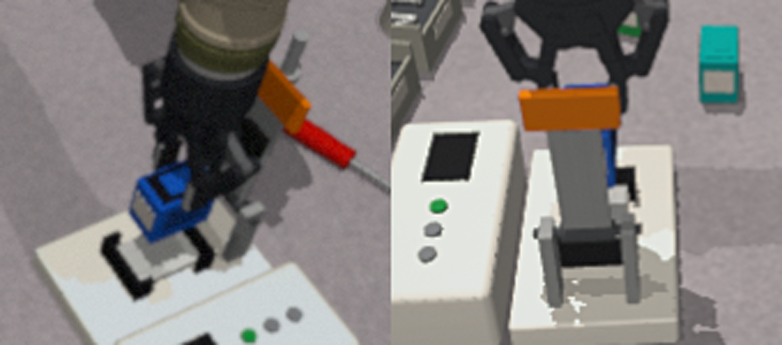

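The blue cartridge hangs squarely over the pocket at about (170,205) in the crop, clear of the clamp. I'll lower it now.

>>> jog_arm(
  plan=[
    [-0.0008,0,-0.01,0,0,0],
    [0,0,-0.01,0,0,0],
    [0,0,-0.01,0,0,0],
    [0,0,-0.01,0,0,0],
    [0,0,-0.008,0,0,0],
    [0,0,-0.006,0,0,0],
    [0,0,-0.005,0,0,0],
    [0,0,-0.002,0,0,0],
    [0,0,0,0,0,0],
    [0,0,0,0,0,0],
  ],
)

```text
clock: 9.4
tcp_pos: [0.562, 0.1415, 0.0583]
orientation: [0.0, 0.764, -0.645, -0.0]
wrist_force: [-2.1, -1.1, 1.5]
finger_gap: 0.0388
```

```bash
python3 look.py
```

```text
9.4 [0.562  0.1415 0.0583] yaw -170.4 z [-0. -0. -1.] F [-2.1 -1.1  1.5] gap 0.0388 q [ 0.11  0.4  -0.19  0.98 -0.   -1.63]
```

>>> jog_arm(
  plan=[
    [0,0,0,0,0,0],
    [0,0,0,0,0,0],
    [0,0,0,0,0,0],
    [0,0,0,0,0,0],
    [0,0,0,0,0,0],
    [0,0,0,0,0,0],
    [0,0,0.01,0,0,0],
    [0,0,0.02,0,0,0],
    [0,0,0.03,0,0,0],
    [0,0,0.03,0,0,0],
  ],
  hand=0.9,
)

```text
clock: 10.4
tcp_pos: [0.5618, 0.1415, 0.1492]
orientation: [0.0, 0.764, -0.645, -0.0]
wrist_force: [0.5, -0.4, -0.2]
finger_gap: 0.0769
```

>>> jog_arm(
  plan=[
    [0,0,0.04,0,0,0],
    [0,-0.02,0.04,0,0,0],
    [0,-0.03,0.04,0,0,0],
    [0,-0.03,0.04,0,0,0],
    [0,-0.02,0,0,0,0],
    [0,0,0,0,0,0],
    [0,0,0,0,0,0],
    [0,0,0,0,0,0],
    [0,0,0,0,0,0],
    [0,0,0,0,0,0],
  ],
  hand=0,
)

```text
clock: 11.4
tcp_pos: [0.5618, 0.0424, 0.3072]
orientation: [0.0, 0.764, -0.645, -0.001]
wrist_force: [0.3, -0.3, -0.6]
finger_gap: -0.0002
```

```bash
python3 look.py scene:s4 side:d4 wrist:w4; python3 -c "
from h import *
a=cv2.imread('pics/s4.png')[120:270,310:480];b=cv2.imread('pics/d4.png')[200:350,130:300]
cv2.imwrite('pics/m4.png',cv2.resize(np.hstack([a,b]),None,fx=2.3,fy=2.3,interpolation=cv2.INTER_CUBIC))"
```

```text
11.4 [0.5618 0.0424 0.3072] yaw -170.32 z [-0.001  0.    -1.   ] F [ 0.3 -0.3 -0.6] gap -0.0002 q [-0.07  0.29  0.27  1.55  0.   -1.81]
```

View pics/m4.png

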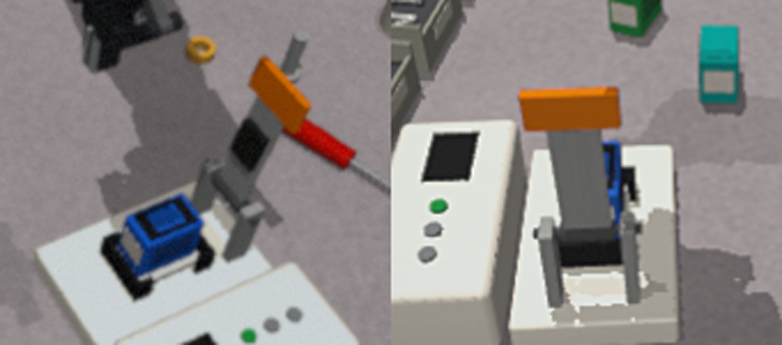

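View pics/w4.png

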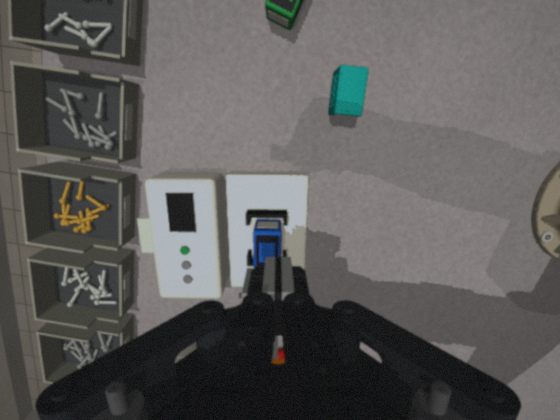

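The cartridge now stands upright in the pocket with the clamp still open, and the fingers are shut. Next I go over the clamp to its +y side.

>>> jog_arm(
  plan=[
    [-0.0033,0.0372,0,0,0,0],
    [-0.0033,0.0372,0,0,0,0],
    [-0.0033,0.0372,0,0,0,0],
    [-0.0033,0.0372,0,0,0,0],
    [-0.0033,0.0372,0,0,0,0],
    [-0.0033,0.037,0,0,0,0],
    [0,0,-0.02,0,0,0],
    [0,0,-0.03,0,0,0],
    [0,0,-0.03,0,0,0],
    [0,0,0,0,0,0],
  ],
)

```text
clock: 12.55
tcp_pos: [0.5395, 0.264, 0.2232]
orientation: [0.004, 0.764, -0.645, -0.002]
wrist_force: [-1.0, -0.1, -0.5]
finger_gap: -0.0001
```

```bash
python3 look.py scene:s5 side:d5; python3 -c "
from h import *
a=cv2.imread('pics/s5.png')[70:270,310:510];b=cv2.imread('pics/d5.png')[150:350,120:320]
cv2.imwrite('pics/m5.png',cv2.resize(np.hstack([a,b]),None,fx=2,fy=2,interpolation=cv2.INTER_CUBIC))"
python3 - <<'E'
from workcell import *; import numpy as np
s=get_state(); d=np.array(s["tcp_pos"])-[.563,.142,.062]; print("rel y",d[:2]@[-.1674,.9859],"x",d[:2]@[.9859,.1674],"z",d[2])
E
```

```text
12.55 [0.5395 0.264  0.2232] yaw -170.36 z [-0.008 -0.003 -1.   ] F [-1.  -0.1 -0.5] gap -0.0001 q [ 0.32  0.37  0.18  1.39  0.   -1.42]
rel y 0.124286648769294 x -0.0002086873648452177 z 0.16599313378346534
```

View pics/m5.png

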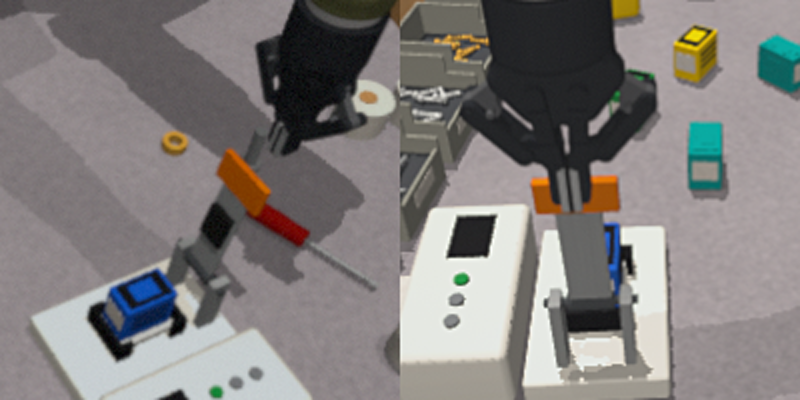

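>>> jog_arm(
  plan=[
    [0.002,-0.0118,0,0,0,0],
    [0.002,-0.0118,0,0,0,0],
    [0.002,-0.012,0.0015,0,0,0],
    [0.002,-0.012,0.0015,0,0,0],
    [0.0022,-0.0127,-0.0018,0,0,0],
    [0.0022,-0.0127,-0.0018,0,0,0],
    [0.0021,-0.0122,-0.0044,0,0,0],
    [0.0021,-0.0122,-0.0044,0,0,0],
    [0.0019,-0.0111,-0.0067,0,0,0],
    [0.0019,-0.0111,-0.0067,0,0,0],
  ],
)

```text
clock: 13.65
tcp_pos: [0.5628, 0.144, 0.2042]
orientation: [0.0, 0.764, -0.645, -0.0]
wrist_force: [-0.3, 0.3, 0.5]
finger_gap: -0.0004
```

```bash
python3 look.py scene:s6 side:d6; python3 -c "
from h import *
a=cv2.imread('pics/s6.png')[70:270,310:510];b=cv2.imread('pics/d6.png')[150:350,120:320]
cv2.imwrite('pics/m6.png',cv2.resize(np.hstack([a,b]),None,fx=2,fy=2,interpolation=cv2.INTER_CUBIC))"
cat > rel.py <<'E'
from workcell import *; import numpy as np
s=get_state(); d=np.array(s["tcp_pos"])-[.563,.142,.062]; print("rel y",d[:2]@[-.1674,.9859],"x",d[:2]@[.9859,.1674],"z",d[2],s["wrist_force"])
E
python3 rel.py
```

```text
13.65 [0.5628 0.144  0.2042] yaw -170.4 z [-0.001  0.    -1.   ] F [-0.3  0.3  0.5] gap -0.0004 q [ 0.11  0.32  0.07  1.31  0.   -1.63]
rel y 0.0015308829828423823 x -0.0004600123010151209 z 0.14146813539804415 [-0.56345253  0.42087859  0.22527262]
```

View pics/m6.png

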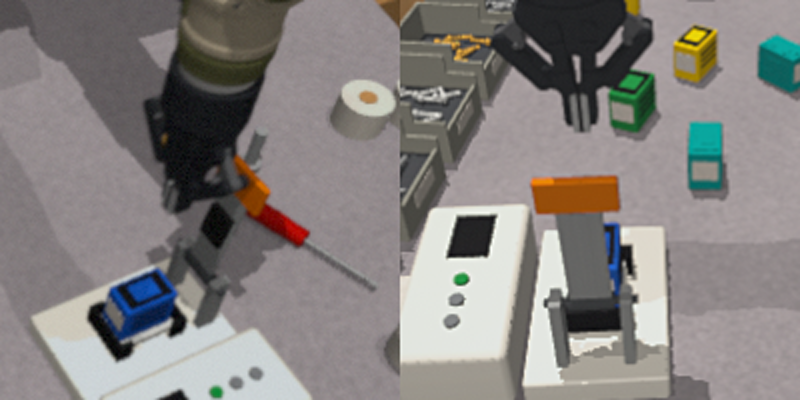

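```bash
python3 - <<'E'
from h import *
from workcell import calibration
C=calibration("scene");S=calibration("side")
print(proj([(.5395,.264,.2232)],C),proj([(.5395,.264,.2232)],S))
def P(c): return c["T"] if 0 else c["world_to_cam"][:3]
def tri(a,b):
    u=lambda p,c:cv2.undistortPoints(np.array([[p]],float),c["K"],np.array(c["D"]))[0].T
    X=cv2.triangulatePoints(C["world_to_cam"][:3],S["world_to_cam"][:3],u(a,C),u(b,S))[:,0]; X=X[:3]/X[3]
    d=X-[.563,.142,.062]; rel=[d[:2]@[.9859,.1674],d[:2]@[-.1674,.9859],d[2]]
    e=np.r_[proj([X],C)[0]-a,proj([X],S)[0]-b]; print(np.round(X,4),"rel",np.round(np.array(rel)*1e3,1),"err",np.round(e,1))
tri((425,144),(229.4,242)); tri((445,166),(186,244)); tri((423,145.5),(228.4,237.8)); tri((442,168),(185.6,239.4))
E
python3 -c "
from h import *
a=cv2.imread('pics/d4.png')[225:345,170:250];b=cv2.imread('pics/d6.png')[225:345,170:250]
cv2.imwrite('pics/cmp.png',cv2.resize(np.hstack([a,b]),None,fx=4.5,fy=4.5,interpolation=cv2.INTER_CUBIC))"
```

```text
[[445.41480334 155.41383072]] [[208.77920894 269.84238096]]
[0.5159 0.225  0.2443] rel [-32.6  89.8 182.3] err [-0.2 -0.2 -0.3  0.2]
[0.5783 0.2353 0.244 ] rel [ 30.7  89.4 182. ] err [-0.1 -0.1 -0.1  0.1]
[0.519  0.2182 0.2461] rel [-30.6  82.4 184.1] err [-0.4 -0.4 -0.6  0.4]
[0.5815 0.2266 0.2451] rel [ 32.4  80.3 183.1] err [-0.2 -0.2 -0.4  0.2]
```

View pics/cmp.png

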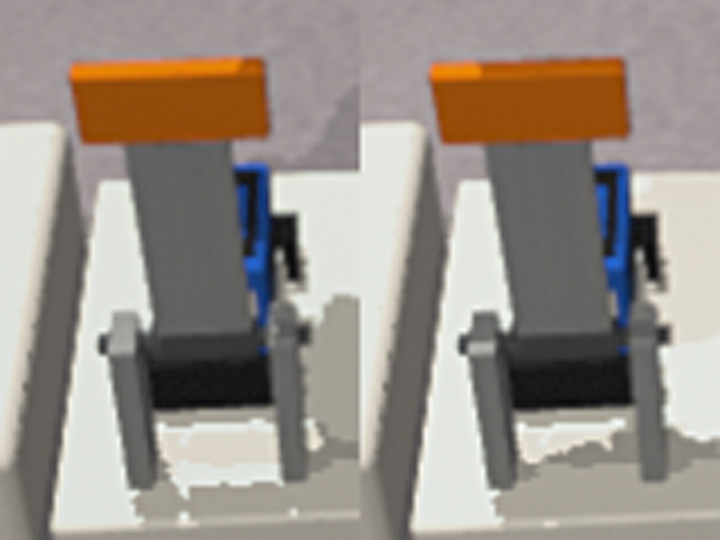

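Run:
```python
from h import *
from workcell import calibration
C=calibration("scene");S=calibration("side")
X=[(.5628,.144,.2042),(.5628,.144,.2142),(.5628,.144,.2242)]
p=proj(X,C);q=proj(X,S);print(p,q)
def ov(f,pts,o):
    im=cv2.imread(f);u,v=pts[0].astype(int);x0,y0=u-30,v-40
    k=7;im=cv2.resize(im[y0:y0+70,x0:x0+55],None,fx=k,fy=k,interpolation=cv2.INTER_CUBIC)
    for a,b in pts: cv2.circle(im,(int((a-x0+.5)*k),int((b-y0+.5)*k)),3,(255,0,255),-1)
    return im
cv2.imwrite('pics/tip.png',np.hstack([ov('pics/s6.png',p,0),ov('pics/d6.png',q,0)]))
```

```text
[[393.11323465 184.06714623]
 [394.12867758 180.81341368]
 [395.16273253 177.49948867]] [[211.87576398 228.22018194]
 [211.38153633 223.50708805]
 [210.87983932 218.71585558]]
```

View pics/tip.png

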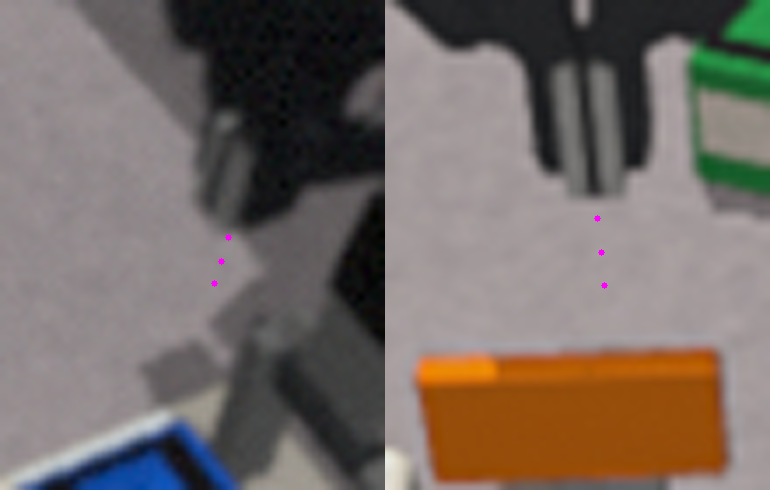

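The fingers missed. The paddle has not moved, and the images show the shut fingertips about 26 mm above the reported TCP, so they passed over it. I'll go back over the clamp and repeat the push 26 mm lower.

>>> jog_arm(
  plan=[
    [0,0,0.035,0,0,0],
    [0,0,0.035,0,0,0],
    [-0.0052,0.0305,0,0,0,0],
    [-0.0052,0.0305,0,0,0,0],
    [-0.0052,0.0305,0,0,0,0],
    [-0.0052,0.0305,0,0,0,0],
    [0,0,-0.02,0,0,0],
    [0,0,-0.027,0,0,0],
    [0,0,-0.027,0,0,0],
    [0,0,0,0,0,0],
  ],
)

```text
clock: 14.75
tcp_pos: [0.5393, 0.2667, 0.197]
orientation: [0.003, 0.764, -0.645, -0.002]
wrist_force: [-0.6, -0.2, 0.7]
finger_gap: -0.0004
```

```bash
python3 look.py scene:s7 side:d7; python3 rel.py; python3 -c "
from h import *
a=cv2.imread('pics/s7.png')[70:270,310:510];b=cv2.imread('pics/d7.png')[150:350,120:320]
cv2.imwrite('pics/m7.png',cv2.resize(np.hstack([a,b]),None,fx=2,fy=2,interpolation=cv2.INTER_CUBIC))"
```

```text
14.75 [0.5393 0.2667 0.197 ] yaw -170.35 z [-0.007 -0.002 -1.   ] F [-0.6 -0.2  0.7] gap -0.0004 q [ 0.33  0.37  0.12  1.33  0.   -1.41]
rel y 0.12692065197094596 x -0.00018151999769435201 z 0.13920771659949988 [ 0.85775112 -0.59574144  1.01421243]
```

View pics/m7.png

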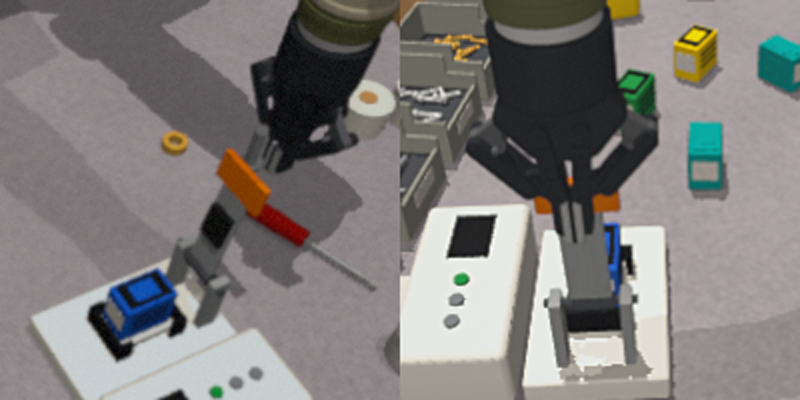

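The fingers are now behind the paddle, with their tips level with its lower part. I'll sweep the first part and check.

>>> jog_arm(
  plan=[
    [0.0023,-0.0133,0,0,0,0],
    [0.0022,-0.0128,0,0,0,0],
    [0.002,-0.012,0.0015,0,0,0],
    [0.002,-0.012,0.0015,0,0,0],
    [0.0022,-0.0127,-0.0018,0,0,0],
    [0.0022,-0.0127,-0.0018,0,0,0],
    [0.0021,-0.0122,-0.0044,0,0,0],
    [0.0021,-0.0122,-0.0044,0,0,0],
    [0,0,0,0,0,0],
    [0,0,0,0,0,0],
  ],
)

```text
clock: 15.85
tcp_pos: [0.5588, 0.1662, 0.191]
orientation: [0.001, 0.763, -0.646, -0.0]
wrist_force: [0.5, 0.3, -0.6]
finger_gap: 0.0
```

```bash
python3 look.py scene:s8 side:d8; python3 rel.py; python3 -c "
from h import *
a=cv2.imread('pics/s8.png')[70:270,310:510];b=cv2.imread('pics/d8.png')[150:350,120:320]
cv2.imwrite('pics/m8.png',cv2.resize(np.hstack([a,b]),None,fx=2,fy=2,interpolation=cv2.INTER_CUBIC))"
```

```text
15.85 [0.5588 0.1662 0.191 ] yaw -170.46 z [-0.001 -0.001 -1.   ] F [ 0.5  0.3 -0.6] gap 0.0 q [ 0.15  0.33  0.05  1.29 -0.   -1.59]
rel y 0.025331560376230428 x 0.00017472700514922069 z 0.12937619366502118 [0.79779559 0.02703223 0.25349803]
```

View pics/m8.png

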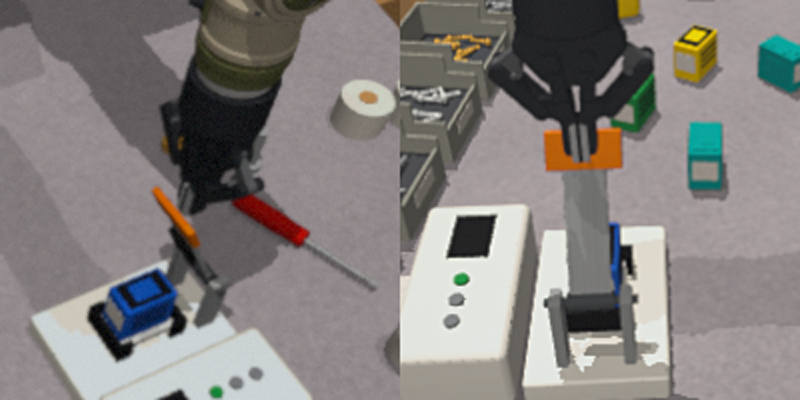

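The clamp is swinging with the fingers and stands at about 1.05 rad, with the contact centred. I'll continue.

>>> jog_arm(
  plan=[
    [0.0019,-0.0111,-0.0062,0,0,0],
    [0.0019,-0.0111,-0.0062,0,0,0],
    [0.0016,-0.0095,-0.0088,0,0,0],
    [0.0016,-0.0095,-0.0088,0,0,0],
    [0.0013,-0.0076,-0.0106,0,0,0],
    [0.0013,-0.0076,-0.0106,0,0,0],
    [0.0009,-0.0053,-0.0119,0,0,0],
    [0.0009,-0.0053,-0.0119,0,0,0],
    [0,0,0,0,0,0],
    [0,0,0,0,0,0],
  ],
)

```text
clock: 16.95
tcp_pos: [0.5697, 0.1, 0.1158]
orientation: [0.001, 0.764, -0.645, -0.001]
wrist_force: [-0.1, 0.5, 0.1]
finger_gap: -0.0002
```

```bash
python3 look.py scene:s9 side:d9; python3 rel.py; python3 -c "
from h import *
a=cv2.imread('pics/s9.png')[100:300,310:510];b=cv2.imread('pics/d9.png')[150:350,120:320]
cv2.imwrite('pics/m9.png',cv2.resize(np.hstack([a,b]),None,fx=2,fy=2,interpolation=cv2.INTER_CUBIC))"
```

```text
16.95 [0.5697 0.1    0.1158] yaw -170.41 z [-0.002  0.    -1.   ] F [-0.1  0.5  0.1] gap -0.0002 q [ 0.03  0.36 -0.1   1.11  0.   -1.7 ]
rel y -0.04231404551260358 x 0.0002680782041645068 z 0.05462537286288774 [0.67277214 0.11817442 0.23548941]
```

View pics/m9.png

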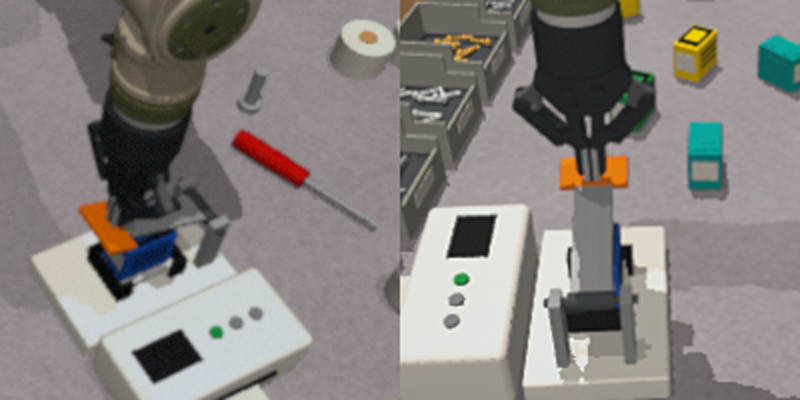

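>>> jog_arm(
  plan=[
    [0.0003,-0.0018,-0.007,0,0,0],
    [0.0003,-0.0018,-0.007,0,0,0],
    [0.0002,-0.0012,-0.006,0,0,0],
    [0.0002,-0.001,-0.005,0,0,0],
    [0.0001,-0.0008,-0.005,0,0,0],
    [0,-0.0004,-0.004,0,0,0],
    [0,0,-0.002,0,0,0],
    [0,0,0,0,0,0],
    [0,0,0,0,0,0],
    [0,0,0,0,0,0],
  ],
)

```text
clock: 18.05
tcp_pos: [0.5707, 0.0931, 0.0802]
orientation: [0.001, 0.764, -0.645, -0.001]
wrist_force: [-0.4, 0.2, -0.1]
finger_gap: 0.0001
```

```bash
python3 look.py; python3 rel.py
```

```text
18.05 [0.5707 0.0931 0.0802] yaw -170.39 z [-0.002  0.    -1.   ] F [-0.4  0.2 -0.1] gap 0.0001 q [ 0.02  0.38 -0.16  1.03  0.   -1.72]
rel y -0.04946352910166412 x -0.0005727070651812018 z 0.018243813503265066 [-0.37435695  0.21898053 -0.1195149 ]
```

```bash
python3 look.py scene:s10 side:d10;python3 -c "
from h import *
a=cv2.imread('pics/s10.png')[180:280,320:430];b=cv2.imread('pics/d10.png')[220:320,170:280]
cv2.imwrite('pics/m10.png',cv2.resize(np.hstack([a,b]),None,fx=3.6,fy=3.6,interpolation=cv2.INTER_CUBIC))"
```

```text
18.05 [0.5707 0.0931 0.0802] yaw -170.39 z [-0.002  0.    -1.   ] F [-0.4  0.2 -0.1] gap 0.0001 q [ 0.02  0.38 -0.16  1.03  0.   -1.72]
```

View pics/m10.png

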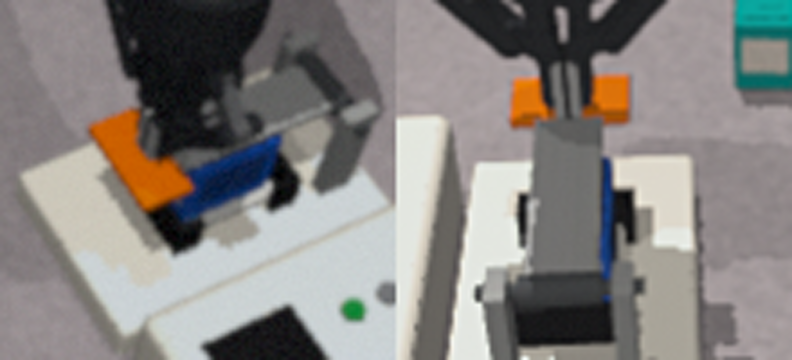

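The clamp is at about 0.1-0.15 rad and just meeting the cartridge. I'll press down in small steps.

>>> jog_arm(
  plan=[
    [0,0,-0.002,0,0,0],
    [0,0,-0.002,0,0,0],
    [0,0,-0.002,0,0,0],
    [0,0,-0.002,0,0,0],
    [0,0,-0.002,0,0,0],
    [0,0,0,0,0,0],
    [0,0,0,0,0,0],
    [0,0,0,0,0,0],
    [0,0,0,0,0,0],
    [0,0,0,0,0,0],
  ],
)

```text
clock: 19.15
tcp_pos: [0.5714, 0.0929, 0.074]
orientation: [-0.0, 0.764, -0.645, 0.001]
wrist_force: [-9.3, -0.8, 24.7]
finger_gap: -0.0004
```

```bash
python3 rel.py
```

```text
rel y -0.04983183030881362 x 1.6773471190680295e-05 z 0.012031513022822071 [-9.34558129 -0.79063354 24.68813722]
```

The force has risen to 25 N with the TCP stalled at z=+12 mm, well above the 5 N that shutting needs, so the clamp is probably at its stop. I'll look.

```bash
python3 look.py scene:s11 side:d11;python3 -c "
from h import *
a=cv2.imread('pics/s11.png')[180:280,320:430];b=cv2.imread('pics/d11.png')[220:320,170:280]
cv2.imwrite('pics/m11.png',cv2.resize(np.hstack([a,b]),None,fx=3.6,fy=3.6,interpolation=cv2.INTER_CUBIC))"
```

```text
19.15 [0.5714 0.0929 0.074 ] yaw -170.4 z [ 0.002 -0.    -1.   ] F [-9.3 -0.8 24.7] gap -0.0004 q [ 0.02  0.39 -0.17  1.01 -0.   -1.72]
```

View pics/m11.png

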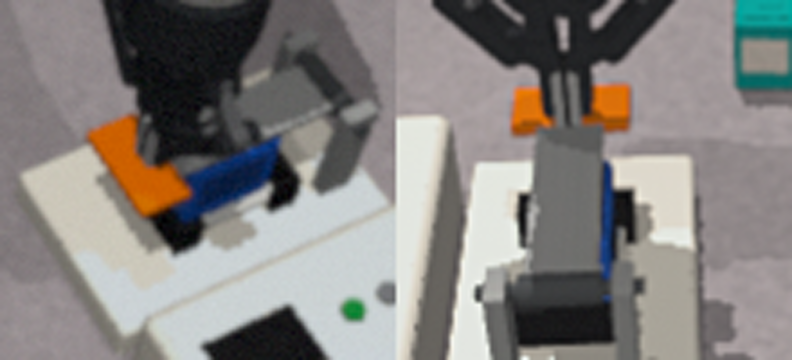

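```bash
cat > ang.py <<'E'
import sys
from h import *
from workcell import calibration
p=[.563,.142,.1665]
c,s=np.cos(p[2]),np.sin(p[2]);R=np.array([[c,-s,0],[s,c,0],[0,0,1]])
def L(l,x,n,a): return (x,70-l*np.cos(a)+n*np.sin(a),38+l*np.sin(a)+n*np.cos(a))
out=[]
for cam,f,box in(("scene",sys.argv[1],(340,190,60,55)),("side",sys.argv[2],(190,225,60,55))):
    C=calibration(cam);im=cv2.imread(f);k=6;x0,y0,w,h=box
    im=cv2.resize(im[y0:y0+h,x0:x0+w],None,fx=k,fy=k,interpolation=cv2.INTER_CUBIC)
    for a,col in((0,(0,255,0)),(.06,(255,0,255)),(.12,(255,255,0))):
        P=np.array([L(l,x,4,a) for l,x in((114,-32),(148,-32),(148,32),(114,32))])/1000@R.T+[p[0],p[1],.062]
        q=proj(P,C); print(cam,a,np.round(q,1).tolist())
        cv2.polylines(im,[np.int32((q-[x0,y0]+.5)*k)],True,col,1)
    out.append(im)
cv2.imwrite(sys.argv[3],np.hstack(out))
E
python3 ang.py pics/s11.png pics/d11.png pics/a11.png
```

```text
scene 0 [[357.3, 210.5], [343.6, 216.4], [359.7, 239.4], [373.8, 233.2]]
scene 0.06 [[358.0, 208.6], [344.3, 213.9], [360.6, 237.0], [374.5, 231.3]]
scene 0.12 [[358.7, 206.6], [345.2, 211.3], [361.6, 234.5], [375.4, 229.3]]
side 0 [[234.2, 254.1], [234.3, 242.8], [201.9, 244.2], [200.7, 255.6]]
side 0.06 [[234.0, 251.6], [234.0, 239.5], [201.5, 240.9], [200.3, 253.0]]
side 0.12 [[233.8, 249.2], [233.8, 236.4], [201.0, 237.7], [200.0, 250.6]]
```

View pics/a11.png

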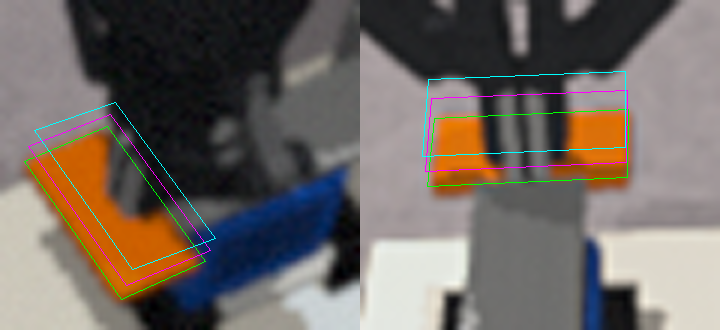

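The image matches a≈0 (green outline), so the clamp is shut. I'll lift off and check.

>>> jog_arm(
  plan=[
    [0,0,0.004,0,0,0],
    [0,0,0.006,0,0,0],
    [0,0,0.015,0,0,0],
    [0,0,0.03,0,0,0],
    [0,0,0.04,0,0,0],
    [0,-0.03,0.04,0,0,0],
    [0,-0.04,0.03,0,0,0],
    [0,-0.04,0,0,0,0],
    [0,-0.04,0,0,0,0],
    [0,0,0,0,0,0],
  ],
)

```text
clock: 20.25
tcp_pos: [0.5721, -0.0614, 0.2353]
orientation: [0.0, 0.762, -0.648, 0.001]
wrist_force: [-0.4, 0.1, -0.2]
finger_gap: 0.0003
```

```bash
python3 look.py scene:s12 side:d12 wrist:w12; python3 ang.py pics/s12.png pics/d12.png pics/a12.png >/dev/null; python3 -c "
from h import *
a=cv2.imread('pics/s12.png')[180:280,320:430];b=cv2.imread('pics/d12.png')[220:320,170:280]
cv2.imwrite('pics/m12.png',cv2.resize(np.hstack([a,b]),None,fx=3.6,fy=3.6,interpolation=cv2.INTER_CUBIC))"
```

```text
20.25 [ 0.5721 -0.0614  0.2353] yaw -170.71 z [ 0.    -0.001 -1.   ] F [-0.4  0.1 -0.2] gap 0.0003 q [-0.25  0.31  0.12  1.38 -0.   -1.98]
```

View pics/a12.png

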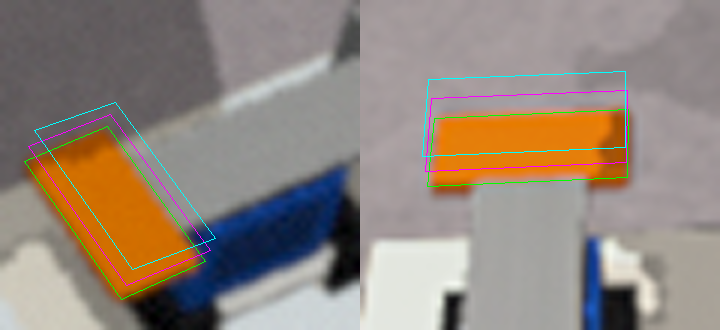

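View pics/m12.png

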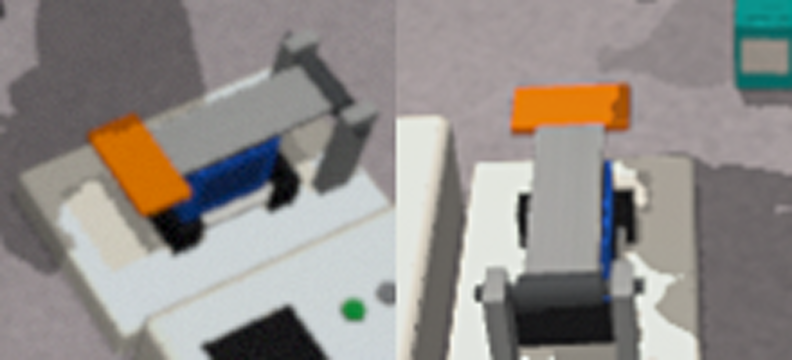

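View pics/w12.png

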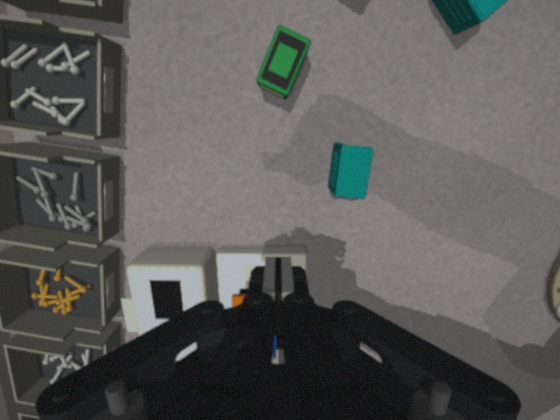

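The clamp stays shut after release. I'll check the cartridge's height and yaw against its home outline.

Run:
```python
from h import *
from workcell import calibration
p=[.563,.142,.1665]
c,s=np.cos(p[2]),np.sin(p[2]);R=np.array([[c,-s,0],[s,c,0],[0,0,1]])
C=calibration("scene");im=cv2.imread('pics/s12.png');x0,y0,w,h,k=345,195,70,60,10
im=cv2.resize(im[y0:y0+h,x0:x0+w],None,fx=k,fy=k,interpolation=cv2.INTER_CUBIC)
for dz,col in((0,(0,255,0)),(8,(255,0,255))):
    P=np.array([(20,-32,-28+dz),(20,32,-28+dz),(20,32,28+dz),(20,-32,28+dz)])/1000@R.T+[p[0],p[1],.062]
    cv2.polylines(im,[np.int32((proj(P,C)-[x0,y0]+.5)*k)],True,col,1)
cv2.imwrite('pics/b12.png',im)
```

```text
(no output)
```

View pics/b12.png

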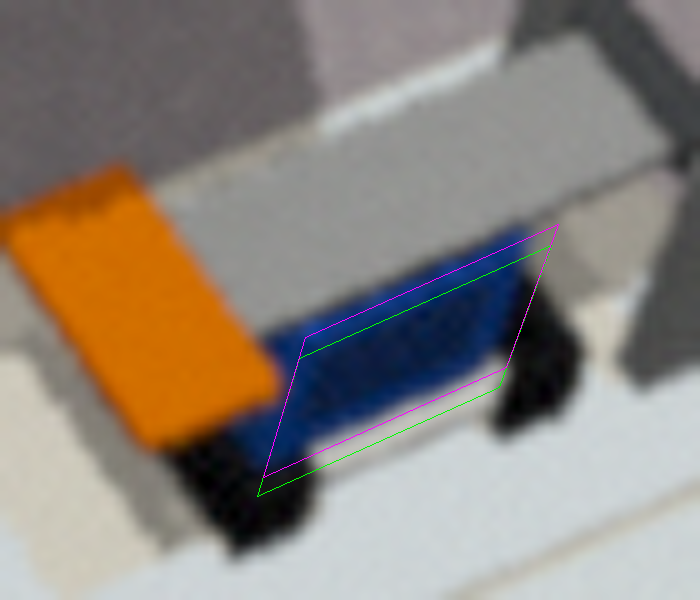

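Run:
```python
from h import *
o=[]
for f in('s4','s12'):
    im=cv2.imread(f'pics/{f}.png');x0,y0,w,h,k=355,205,50,50,8
    im=cv2.resize(im[y0:y0+h,x0:x0+w],None,fx=k,fy=k,interpolation=cv2.INTER_CUBIC)
    for j in range(0,h,10): cv2.line(im,(0,j*k),(w*k,j*k),(255,255,255),1)
    for j in range(0,w,10): cv2.line(im,(j*k,0),(j*k,h*k),(255,255,255),1)
    o.append(im)
cv2.imwrite('pics/cmp2.png',np.hstack(o))
```

```text
(no output)
```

View pics/cmp2.png

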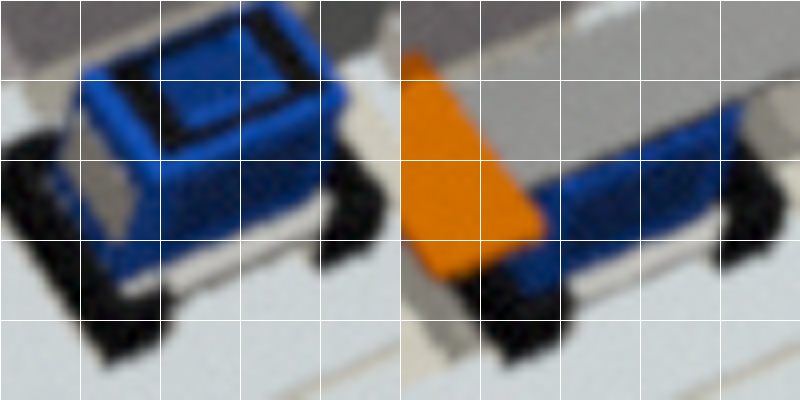

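Run:
```python
from h import *
from workcell import calibration
from scipy.optimize import least_squares
C=calibration("scene");S=calibration("side")
def rel(m,q):
    yaw=.1665+q[3];c,s=np.cos(.1665),np.sin(.1665);R0=np.array([[c,-s],[s,c]])
    o=R0@np.array(q[:2])/1e3+[.563,.142]
    c,s=np.cos(yaw),np.sin(yaw);m=np.array(m)/1e3
    return np.c_[m[:,:2]@np.array([[c,-s],[s,c]]).T+o, m[:,2]+.062+q[2]/1e3]
m=[(-20,-32,28),(-20,32,28),(20,32,28),(20,-32,28)]
o=np.array([(365,214.4),(388.75,205.25),(398.75,216.25),(373.75,226.25)])-.4
f=lambda q:(proj(rel(m,q),C)-o).ravel()
r=least_squares(f,[0,0,8,0],x_scale=[1,1,1,.1]);print("z free",r.x,np.round(r.fun,1))
for z in(4,8):
    g=least_squares(lambda q:f([q[0],q[1],z,q[2]]),[0,0,0],x_scale=[1,1,.1]);print(z,g.x,np.round(g.fun,1))
# s12: right top & line
o2=np.array([(397.3,217.6)])-.4  # +x+y top
for z in(0,3,5,8):
    g=least_squares(lambda q:(proj(rel([m[2]],[q[0],q[1],z,0]),C)-o2).ravel(),[0,0]);print("s12",z,g.x)
# side: column of -x edges for candidate offsets
for f_,name in(('d4','d4'),('d12','d12')):
    im=cv2.imread(f'pics/{f_}.png');x0,y0,w,h,k=195,235,55,75,7
    im=cv2.resize(im[y0:y0+h,x0:x0+w],None,fx=k,fy=k,interpolation=cv2.INTER_CUBIC)
    for (dx,dz),col in(((0,0),(0,255,0)),((-4,0),(0,255,255)),((-2,5),(255,0,255))):
        if f_=='d4': dz+=8
        P=rel([(-20,-32,28),(-20,32,28),(-20,32,-28),(-20,-32,-28)],[dx,0,dz,0])
        cv2.polylines(im,[np.int32((proj(P,S)-[x0,y0]+.5)*k)],True,col,1)
    cv2.imwrite(f'pics/e_{name}.png',im)
a=cv2.imread('pics/e_d4.png');b=cv2.imread('pics/e_d12.png');cv2.imwrite('pics/e.png',np.hstack([a,b]))
```

```text
z free [-3.70521679e+01  3.53306337e+01 -6.00477558e+01 -2.77566489e-02] [ 0.2 -0.6 -0.  -0.9 -0.7  0.8  0.5  0.6]
4 [-4.63069949  0.54267324 -0.01965968] [-1.1 -0.7  0.4 -1.8  0.6  0.8  0.1  1.5]
8 [-2.60637614 -1.62951426 -0.01911188] [-1.2 -0.7  0.4 -1.9  0.7  0.8  0.   1.6]
s12 0 [-6.6993167 -2.3810933]
s12 3 [-5.24827503 -4.11398079]
s12 5 [-4.28091393 -5.26923913]
s12 8 [-2.82987226 -7.00212662]
```

View pics/e.png

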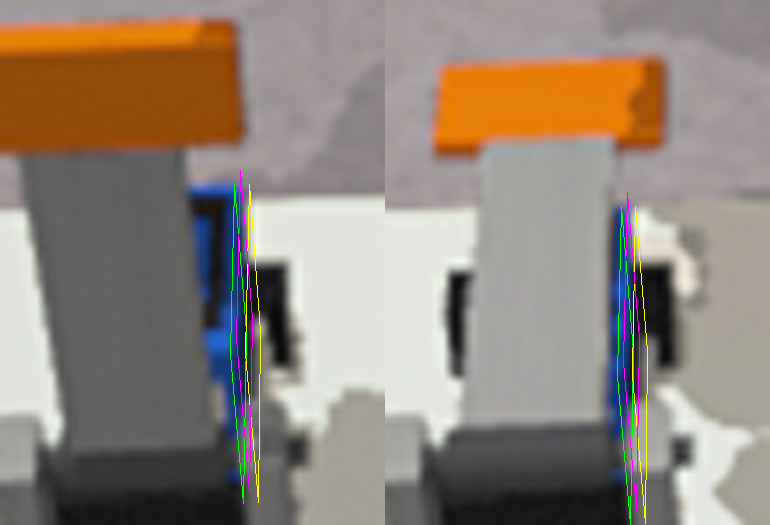

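```bash
python3 look.py scene:s13
python3 - <<'E'
from h import *
from workcell import calibration
C=calibration("scene")
for r in(-8,0):
    print(r,proj([(.583,.145,.062+.0-.0+ (8+r)/1000)],C))
k=6
def prof(f):
    g=cv2.imread(f'pics/{f}.png').astype(float); return g
a,b=prof('s4'),prof('s13')
# blue/plate boundary row per column: red channel half-level crossing (blue face low red, plate high)
for u in range(376,396,2):
    r=[]
    for g in(a,b):
        col=g[222:248,u-1:u+2,2].mean(1); i=[j for j in range(len(col)-1) if col[j]<90<=col[j+1]]
        r.append([round(222+j+(90-col[j])/(col[j+1]-col[j]),2) for j in i])
    print(u,r)
E
```

```text
20.4 [ 0.5715 -0.0569  0.2351] yaw -170.43 z [-0.001  0.001 -1.   ] F [-0.2 -0.9 -0.4] gap -0.0001 q [-0.24  0.31  0.12  1.38  0.   -1.98]
-8 [[384.64795796 231.94455075]]
0 [[385.31925539 229.93500174]]
376 [[np.float64(237.28), np.float64(243.07)], [np.float64(238.91), np.float64(243.36)]]
378 [[np.float64(236.24)], [np.float64(237.87)]]
380 [[np.float64(235.4)], [np.float64(237.05)]]
382 [[np.float64(234.68)], [np.float64(236.24)]]
384 [[np.float64(233.74)], [np.float64(235.21)]]
386 [[np.float64(232.72)], [np.float64(234.37)]]
388 [[np.float64(232.02)], [np.float64(233.62)]]
390 [[np.float64(231.12)], [np.float64(232.66)]]
392 [[np.float64(230.18)], [np.float64(231.58)]]
394 [[np.float64(228.83), np.float64(236.23)], [np.float64(230.58), np.float64(237.03)]]
```

Along the cartridge's lower edge the drop is a uniform 1.6 px, which is about 7.5 mm of the expected 8 mm with no tilt. It is home, so I'll hand in.

```bash
python3 -c "
from workcell import *
print(hand_in())"
```

```text
the job is handed in; nothing more can be done
None
```

The blue cartridge is upright in the cradle with the clamp shut over it. The job was handed in at about 20.4 s, with the arm clear and the gripper empty. `hand_in()` reports no verdict, so the checks below are my own.

**What I did**
- I gripped the blue cartridge across its 40 mm side, set it upright in the pocket with the clamp open, and released it.
- The first push on the clamp missed. The shut fingertips sit about 26 mm above the reported TCP, so they passed over the paddle without moving it.
- I repeated the push 26 mm lower. It swung the clamp over and pressed it to its stop, where the force reached about 25 N. Then I lifted clear.

**Last checks**
- **Clamp:** both cameras match a clamp angle of about 0 rad, and it stayed there after release.
- **Cartridge:** its lower edge dropped evenly by 1.6 px, about 7.5 mm of the 8 mm, with no tilt. The side view agrees with the home height.
- **Robot:** the wrist force was about zero, and the fingers were clear of everything.

**What disagreed**
- The cartridge outline in the scene camera sat about 2 px off my home model. Taken alone, that suggested it lay up to about 7 mm sideways in the pocket, while the side view suggested about 1 mm. Either is inside the 13 mm limit.
- A sideways force of about -9 N along x appeared during the press. I did not explain it, and it was gone after I lifted off.

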